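# Latch the quench tank shut and set its air

### The arm

A 6-joint arm with a two-finger parallel gripper is mounted at the origin on the work surface. World frame = base frame: x ahead of the robot, y to its left, z up, the work surface at z = 0. Lengths are in m, angles in rad, forces in N, time in s.
With the tool pointing down it reaches from about 0.225 to 0.875 m from the base axis. Payload 3.4 kg.
Tool frame: the origin (TCP) lies between the finger pads; the fingertips stand 17 mm ahead of it and the grasp point (between the pads) lies 2 mm behind it; y points along the fingers, z is the direction in which the jaws open and shut, and the axes are right-handed (so a half turn about y gives the same grasp; the last joint's range is limited). The gripper opens to 85 mm and grips with 20 to 120 N. Pads are 22 mm wide; open, the fingers measure 114 mm over their backs; the gripper's body (76 mm by 85 mm) begins 54 mm behind the grasp point. The pads swing forward as they close: fully open they stand 13 mm farther back than shut.
Start: joints at [-1.387, 0.276, 1.505, -0, 1.361, -0.121], TCP at [0.173, -0.549, 0.248] pointing down, gripper open.
Joint ranges: [-2.89, 2.89], [-0.75, 2.08], [0.22, 2.7], [-1.18, 4.32], [0.11, 2.71], [-2.7, 2.7]. Speed limits (rad/s): [2.57, 2.57, 3.14, 3.14, 3.14, 3.14].

### API

Orientations are given as a unit quaternion [w, x, y, z].
In Python, from rig import manip, get_image, camera_model, sign_off, spot_in, silhouettes, spot_point gives the robot as it stands.
- The arm moves only by the tool jog_arm, never from a script. Its argument "targets" is a list of rows, each a list of 3 entries, a list of its own where there are three numbers: the finger opening in m, from 0 to 0.0854, then the shift along the world's x, y, z in m, then the turn about the world's z in rad. In form: [[claw, [x, y, z], spin], ...]. A call has 1 to 10 rows; each row shifts and turns the commanded pose from where the row before left it; what a row does not reach is not made up. A row lasts 1/8 s, in which the tool goes at most 62.5 mm and 10.7 degrees, less where a joint would pass 70% of its speed; a pose out of reach is approached as far as the arm can. A call with a gripper value outside its range is refused whole. The fingers move at their own pace and stop on an object; "force" is the grip in N (left out, the last holds). Time passes only in rows, so rows that do not move let the fingers close. It gives the time, the measured TCP pose, the force and the opening at its end, in the units of the state.
- manip.get_state(): the state, without advancing time (a new reading comes with each control period).
- get_image(name): name is "side" or "top" or "wrist"; returns (picture, depth): 400x640x3 uint8, red, green, blue; 400x640 float32, m along the optical axis (not along the pixel's ray), 0 where there is no reading.
- camera_model(name): a dict with "mtx" (3x3 intrinsics, pixels), "world_from_camera" (4x4, takes a point from camera to world coordinates). Camera axes: x right, y up, looking along -z (the intrinsics and any distortion apply to the point x, -y, -z); pixel columns grow to the right and rows downward; lengths in m; the calibration is good to about 2 mm. A picture is of the moment at which its call begins: read the wrist's pose just before it. camera_model takes no time and is no camera call; for the wrist camera it gives the pose at the moment of the call.
- sign_off(): hands the job in, once; it reports no verdict.
Trained networks look in the newest picture that a camera, given by its name, has taken for a name from the list of things; names that differ only in an ending like _2 or _b are one class to them, and where a whole thing is asked for, a point or a joint stands for the part that bears it (a point fixed in the world has none). Each returns a list of dicts, best first, with "score" (0 to 1); they miss things now and then, are a little off and sometimes report something else, mostly with a low value. They report only what shows in the picture. A call takes as long as a camera call.
- spot_in(name, camera): "position" ([column, row] in pixels, amid what is visible of it).
- silhouettes(name, camera): "mask" (400x640 bool, what is visible of it) and "position" ([column, row] in pixels, amid what is visible of it).
- spot_point(name, camera): "position" ([column, row] in pixels: a listed point, or the origin of a listed thing).
The state is a dict: "clock": time; "qpos": joint angles; "qd": joint speeds; "effort": joint torques, N m; "position": TCP position; "ee_rot": TCP orientation; "contact_force": force on the tool from outside, world axes, zero at the start; "moment": the same for the moment, N m; "width": finger opening in m.
Only numpy, scipy, OpenCV 4.12 (cv2) and the standard library are available. Lean on these libraries where they do the work, as an engineer would, in place of code of your own. Each camera call takes 0.05 s, during which the arm holds its last target.

### The job

Get the quench tank ready for bubbling: hook the wire loop of the draw latch over the keeper on the sliding cover and press the latch lever down flat, so that it snaps over centre and draws the cover shut. Then set the air valve half open, its handle at 45 degrees to the pipe, and let go of everything.

Things in the scene. Friction and masses are not known exactly. Their poses are not given: they have to be found in the camera images.
- tank: Grey steel quench tank, 340 (x) by 160 (y) by 100 mm high, fixed to the bench; origin at the centre of its underside, +z up. Its +x runs along its length from the near end (a fixed dark deck carrying the latch lever) to the far end (a sliding steel cover carrying the keeper). Its top is 100 mm above the bench. A loose chisel lies across the far end of the cover.
- latch_pivot (a point): Pivot of the latch lever, between two ears on the deck: 60 mm to the tank's -x of its centre, on its centre line, 26 mm above the tank's top. The hinge runs along the tank's y. Axes as the tank's.
- lever (a joint): Latch lever angle, rad: 0 = flat over the deck, tip to the tank's -x (closed); 1.57 = straight up; 2.0 = stop, leaning towards the keeper. Starts at 0.7 to 1.3. Stays where left (friction 0.1 Nm). With the loop hooked, the pull peaks at about 0.25 rad; below that the lever is over centre and holds itself flat. Pressing near the tip takes up to about 6 N.
- lever_tip (a point): End of the lever, centre of the face that is uppermost when closed. The lever is a steel plate 20 mm wide and 6 mm thick, widening to 30 mm over its last 12 mm; the tip is 75 mm from the pivot and this face lies 5 mm off the line from the pivot to it.
- loop_hinge (a point): Hinge of the wire loop on the lever, 24 mm from the pivot. Seen along the tank's y it lies at pivot + 24 mm times (-cos(lever - 0.25) along the tank's x, sin(lever - 0.25) up).
- loop_bar (a point): Centre of the cross bar (along the tank's y) at the free end of the loop: a U of 7 mm steel wire, 41 mm wide over its two straight sides, bar 109.3 mm from the hinge. Starts nearly upright, straddling the lever. Can be gripped across its sides at the bar and turns within the grip. Pulled towards the keeper it swings the lever further up too. Site x points from hinge to bar.
- loop (a joint): Angle of the loop relative to the lever, rad: the loop stands -(lever + loop) above level, counted from the tank's +x (1.57 = straight up). Its hinge is a little stiff: above about 60 degrees from level it stays where it is put, lower down it drops by its own weight (80 g).
- keeper_seat (a point): Centre of the bar when hooked and drawn tight: on the cover, 26 mm above the tank's top, 85 mm to the tank's +x of the pivot when the cover is shut. The keeper is an 18 mm wide hook open to +x: a post 10 mm thick just to the -x of the bar, a lip above and a step 22 mm high below that stops the bar. Axes as the tank's.
- keeper_lip (a point): Edge of the keeper's lip, top side, 36.5 mm above the tank's top, straight above the seat; the lip is 5 mm thick. The bar must go down on the +x side of it, so with its centre at least 4 mm (better 8 to 12) to the +x of this point. The loop reaches that far only with the lever up at about 1.2 rad or more (better 1.6).
- cover (a joint): How far the cover stands open, m: 0 = shut against the rubber seal. The seal springs it open to about 0.005 (8 N per mm); only the closed latch holds it shut, at about 0.0015.
- valve_axis (a point): Vertical axis of the air valve's handle, at the handle's mid height, 120 mm above the bench. The valve is in the middle of a 20 mm steel pipe bridge, 130 mm long, that rises from the bench and returns into it, left or right of the tank; the other side has a like bridge with a filter bowl and no handle. Axes: y along the pipe, z up.
- valve (a joint): Valve handle angle, rad: 0 = across the pipe, pointing to the -x of valve_axis (closed); turns anticlockwise seen from above; 1.571 = in line with the pipe, pointing to the -y of valve_axis (fully open); half open = 0.785. Friction about 0.15 Nm; it stays where it is left. Starts at 0 to 0.35.
- handle_grip (a point): Point on the centre line of the valve handle, 65 mm out from the axis, at mid height. The handle is a flat steel bar 16 mm wide and 8 mm thick, reaching 90 mm from the axis; its underside is 31 mm above the pipe's top.

How it is judged:
By the outcome, as a careful person would: the job done as asked, in the order asked, and still so for the second after the job is handed in, with the robot touching nothing.
It also fails if it takes over 58 s, if anything falls off the work surface, if the arm or the gripper's body presses on something with over 40 N, if the wrist force passes 120 N, or if a joint passes its speed limit or range.

## Working session

There is one attempt and no reset: what is moved stays moved. The work goes in short steps, Python scripts to look and compute and a tool call to move; the robot and the scene stay as the last step left them, time stands still between calls to the robot, and variables do not carry over. Pictures are saved under pics/ and viewed, and the job is handed in when it is done.

Besides the shell and the picture viewer there is one more tool, called after ">>>" as name([rows], argument=value, ...), one row to a line, values as JSON. jog_arm: Moves the arm, as the interface text tells. Its arguments: {"type":"object","properties":{"targets":{"type":"array","items":{"type":"array"}},"force":{"type":"number"}},"required":["targets"]}

```bash
ls; mkdir -p pics
cat > h.py <<'E'
import numpy as np, cv2
from rig import manip, get_image, camera_model, sign_off, spot_in, silhouettes, spot_point
def save(n,im): cv2.imwrite('pics/'+n+'.png',im[:,:,::-1])
def ray(cam,px):
    m=camera_model(cam); K=np.array(m['mtx']); T=np.array(m['world_from_camera'])
    d=np.linalg.inv(K)@np.array([px[0],px[1],1.]); d=np.array([d[0],-d[1],-d[2]])
    return T[:3,3], T[:3,:3]@d
def at(cam,px,depth):
    o,d=ray(cam,px); return o+d*depth
def atz(cam,px,z):
    o,d=ray(cam,px); return o+d*(z-o[2])/d[2]
def proj(cam,p):
    m=camera_model(cam); K=np.array(m['mtx']); T=np.array(m['world_from_camera'])
    c=T[:3,:3].T@(np.array(p)-T[:3,3]); q=K@np.array([c[0],-c[1],-c[2]]); return q[:2]/q[2]
def tri(a,b):
    (o1,d1),(o2,d2)=a,b
    d1=d1/np.linalg.norm(d1);d2=d2/np.linalg.norm(d2)
    s=np.linalg.lstsq(np.stack([d1,-d2],1),o2-o1,rcond=None)[0]
    p,q=o1+s[0]*d1,o2+s[1]*d2
    return (p+q)/2,np.linalg.norm(p-q)
E
python3 - <<'E'
from h import *
print(manip.get_state())
for c in ['side','top','wrist']:
    im,d=get_image(c); save(c+'0',im); np.save(c+'0d.npy',d)
    m=camera_model(c); print(c,m.keys(),np.array(m['world_from_camera'])[:3].round(3).tolist(),np.array(m['mtx']).round(1).tolist())
print(manip.get_state()['clock'])
E
```

```text
pics
{'clock': 0.0, 'qpos': array([-1.38700060e+00,  2.76591956e-01,  1.50614729e+00,  1.23547252e-05,
        1.36068037e+00, -1.21004161e-01]), 'qd': array([-0.001304  , -0.0012434 , -0.00174067,  0.0011026 , -0.00147407,
       -0.00033556]), 'effort': array([-1.14263676e-03, -4.16783059e+01, -2.45804644e+01, -3.75878262e-04,
        1.10203150e-02,  5.67238523e-07]), 'position': array([ 0.17246379, -0.54800463,  0.24743577]), 'ee_rot': array([ 0.10732942, -0.10736143,  0.69955671, -0.69826523]), 'contact_force': array([0.01781734, 0.71691795, 0.66331177]), 'moment': array([-0.03076921,  0.02740397,  0.05124611]), 'width': 0.08536126119139827}
side dict_keys(['mtx', 'world_from_camera']) [[-0.96, 0.141, -0.242, 0.231], [-0.28, -0.506, 0.816, 1.032], [-0.007, 0.851, 0.525, 0.757]] [[484.5, 0.0, 326.0], [0.0, 484.5, 204.3], [0.0, 0.0, 1.0]]
top dict_keys(['mtx', 'world_from_camera']) [[-0.029, 0.998, -0.054, 0.455], [-0.999, -0.03, -0.026, -0.012], [-0.027, 0.054, 0.998, 1.186]] [[469.2, 0.0, 323.7], [0.0, 469.2, 207.6], [0.0, 0.0, 1.0]]
wrist dict_keys(['mtx', 'world_from_camera']) [[0.3, 0.901, 0.313, 0.254], [-0.954, 0.284, 0.097, -0.523], [-0.001, -0.327, 0.945, 0.375]] [[277.8, 0.0, 320.2], [0.0, 277.8, 199.6], [0.0, 0.0, 1.0]]
0.15
```

View pics/side0.png

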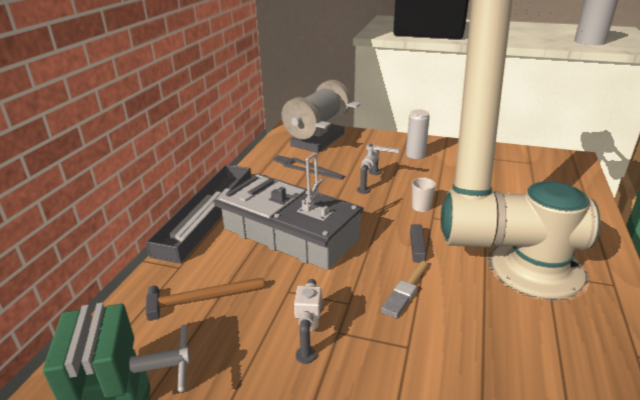

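View pics/top0.png

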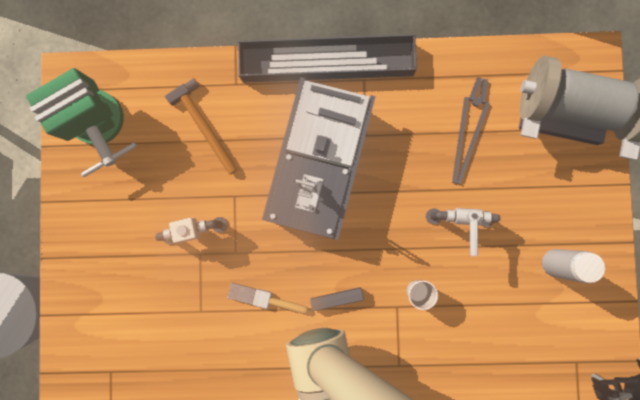

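Run:
```python
from h import *
ds={c:np.load(c+'0d.npy') for c in ['side','top']}
names=['tank','latch_pivot','lever_tip','loop_hinge','loop_bar','keeper_seat','keeper_lip','valve_axis','handle_grip']
R={}
for c in ['top','side']:
    for n in names:
        r=spot_point(n,c)
        for k in r[:2]:
            px=k['position']; u,v=int(round(px[0])),int(round(px[1]))
            dd=ds[c][v,u]
            print(c,n,round(k['score'],2),np.round(px,1),at(c,px,dd).round(4) if dd>0 else None)
        if r: R[c,n]=r[0]['position']
for n in names:
    if ('top',n) in R and ('side',n) in R:
        p,e=tri(ray('top',R['top',n]),ray('side',R['side',n])); print(n,p.round(4),round(e,4))
print(manip.get_state()['clock'])
```

```text
top tank 0.88 [321.4 167.5] [0.6072 0.0186 0.1041]
top latch_pivot 0.73 [311.3 180. ] [0.5787 0.0429 0.1049]
top lever_tip 0.66 [303.7 194.6] [0.5381 0.0555 0.1916]
top lever_tip 0.35 [320.6 168.9] [0.6044 0.0207 0.1013]
top loop_hinge 0.65 [323.5 168.9] [0.6042 0.0139 0.1008]
top loop_hinge 0.47 [309.7 189.4] [0.5513 0.0439 0.1648]
top loop_bar 0.66 [304.  185.6] [0.5604 0.0563 0.162 ]
top loop_bar 0.45 [320.4 165.9] [0.6116 0.021  0.0999]
top keeper_seat 0.59 [320.6 142.6] [0.6623 0.0184 0.1208]
top keeper_lip 0.62 [321.5 141.3] [0.6647 0.0161 0.1235]
top keeper_lip 0.47 [320.4 166.9] [0.6094 0.0211 0.0992]
top valve_axis 0.55 [471.7 216.4] [ 0.4828 -0.3147  0.1299]
top valve_axis 0.54 [473.5 244.6] [ 0.4197 -0.3174  0.1244]
top handle_grip 0.94 [476.3 246.1] [ 0.4161 -0.3238  0.1233]
side tank 0.67 [292.3 231.7] [0.5801 0.1395 0.0918]
side tank 0.25 [311.4 153.4] [ 0.7311 -0.4768 -0.0057]
side latch_pivot 0.58 [310.7 199.9] [0.561  0.0512 0.1326]
side loop_hinge 0.67 [313.3 195.3] [0.5522 0.0563 0.1503]
side loop_bar 0.57 [311.8 151.8] [ 7.304e-01 -4.797e-01 -6.000e-04]
side keeper_seat 0.93 [276.6 189.3] [0.6607 0.0283 0.1351]
side keeper_lip 0.78 [278.8 184.9] [ 0.689  -0.0555  0.0984]
side valve_axis 0.87 [366.5 147.1] [ 0.4971 -0.3126  0.1216]
side handle_grip 0.42 [391.8 147.7] [ 0.42   -0.3202  0.1257]
tank [0.6235 0.0221 0.0045] 0.0047
latch_pivot [0.5707 0.0404 0.1255] 0.0116
loop_hinge [0.585  0.0095 0.1211] 0.0335
loop_bar [0.5525 0.0502 0.265 ] 0.0055
keeper_seat [0.6627 0.0187 0.1291] 0.004
keeper_lip [0.6602 0.0154 0.1414] 0.002
valve_axis [ 0.4902 -0.3156  0.1212] 0.0147
handle_grip [ 0.4183 -0.3229  0.1248] 0.0042
1.05
```

The side view shows the tank centred at about (290,215). The lever and loop stand near (312,180), the keeper is at (278,190), and the valve handle is near (372,150). The top view shows the valve bridge on the right at (472,216) with its handle pointing to -x, and the filter bridge on the left. Next I'll refine the tank yaw, valve axes and latch geometry.

Run:
```python
from h import *
def cloud(c):
    d=np.load(c+'0d.npy'); v,u=np.mgrid[:400,:640]
    m=camera_model(c); K=np.array(m['mtx']); T=np.array(m['world_from_camera'])
    P=np.stack([(u-K[0,2])/K[0,0]*d,-(v-K[1,2])/K[1,1]*d,-d],-1)
    return P@T[:3,:3].T+T[:3,3], d>0
for c in ['top','side']:
    P,ok=cloud(c); np.save(c+'P.npy',P)
    m=ok&(P[...,2]>0.09)&(P[...,2]<0.108)&(abs(P[...,0]-0.62)<.25)&(abs(P[...,1]-.02)<.17)
    n,l,s,ce=cv2.connectedComponentsWithStats(m.astype(np.uint8)); k=1+s[1:,4].argmax()
    q=P[l==k]; 
    print(c,len(q),'z med',np.median(q[:,2]),cv2.minAreaRect((q[:,:2]*1000).astype(np.float32)))
P=np.load('topP.npy')
# valve region
m=(P[...,2]>0.06)&(abs(P[...,0]-.46)<.1)&(abs(P[...,1]+.32)<.12)
for lo,hi in [(.06,.1),(.112,.135)]:
    q=P[m&(P[...,2]>lo)&(P[...,2]<hi)]
    print(lo,len(q),np.median(q[:,2]),cv2.minAreaRect((q[:,:2]*1000).astype(np.float32)))
T=get_image('top')[0]; S=get_image('side')[0]
cv2.imwrite('pics/tc.png',cv2.resize(T[70:260,230:520,::-1],None,fx=2.7,fy=2.7,interpolation=cv2.INTER_CUBIC))
cv2.imwrite('pics/sc.png',cv2.resize(S[130:270,210:410,::-1],None,fx=4,fy=4,interpolation=cv2.INTER_CUBIC))
```

```text
top 10521 z med 0.0999688595784114 ((633.3463745117188, 25.74858856201172), (184.3867950439453, 350.8889465332031), 73.4999771118164)
side 4712 z med 0.09958031436895509 ((636.2120361328125, 27.956222534179688), (190.93028259277344, 355.8868103027344), 73.77437591552734)
0.06 654 0.08578614977337551 ((485.2151184082031, -319.3328857421875), (147.79080200195312, 37.32278823852539), 83.70636749267578)
0.112 380 0.12417240355131409 ((446.90625, -316.6363830566406), (26.073583602905273, 101.48583221435547), 85.11395263671875)
```

View pics/tc.png

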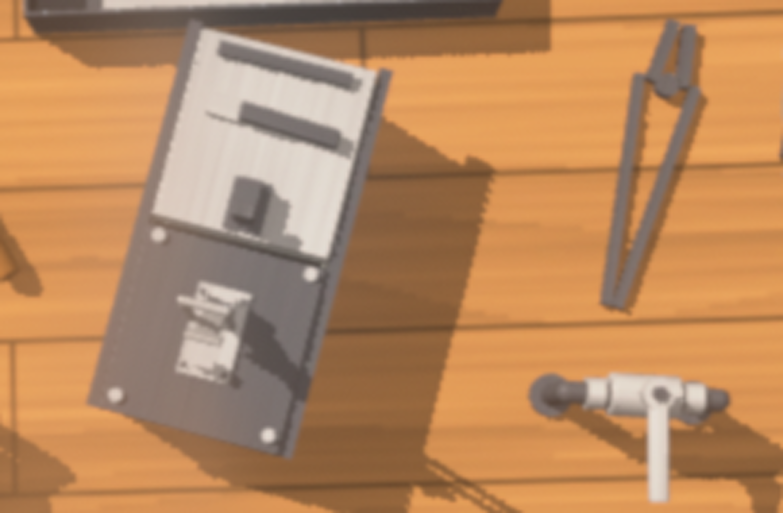

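View pics/sc.png

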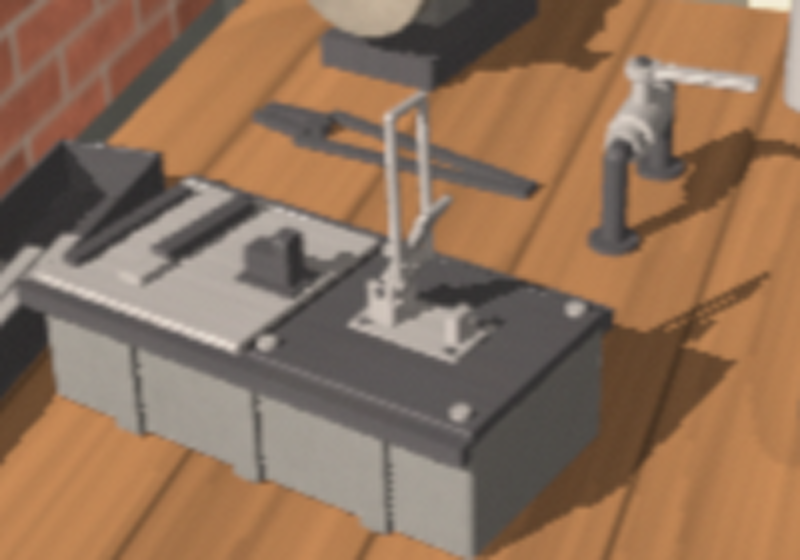

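Run:
```python
from h import *
C={k:atz('top',(230+x/2.7,70+y/2.7),.1)[:2] for k,(x,y) in dict(nl=(90,403),fl=(193,22),nr=(290,457),fr=(390,72)).items()}
for k in C: print(k,C[k].round(4))
print('L',np.linalg.norm(C['fl']-C['nl']),np.linalg.norm(C['fr']-C['nr']),'W',np.linalg.norm(C['nl']-C['nr']))
c=sum(C.values())/4; d=(C['fl']-C['nl']+C['fr']-C['nr']); yaw=np.arctan2(d[1],d[0]); print('c',c.round(4),np.degrees(yaw))
w=(C['nl']-C['nr']+C['fl']-C['fr']); print('yaw2',np.degrees(np.arctan2(w[1],w[0]))-90)
P=np.load('topP.npy')
m=(abs(P[...,0]-.46)<.1)&(abs(P[...,1]+.32)<.12)
for lo,hi,xr in [(.065,.11,(.46,.52)),(.115,.135,(.38,.455))]:
    q=P[m&(P[...,2]>lo)&(P[...,2]<hi)&(P[...,0]>xr[0])&(P[...,0]<xr[1])]
    L=cv2.fitLine(q[:,:2].astype(np.float32),cv2.DIST_HUBER,0,.01,.01).ravel()
    print(lo,len(q),q.min(0).round(3),q.max(0).round(3),np.median(q,0).round(4),L.round(4),np.degrees(np.arctan2(L[1],L[0])))
for nm in ['lever','loop','valve']:
  for c in ['side','top']:
    r=silhouettes(nm,c)
    if r: 
        m=r[0]['mask']; v,u=np.nonzero(m); print(nm,c,r[0]['score'],m.sum(),u.min(),u.max(),v.min(),v.max()); np.save(f'm_{nm}_{c}.npy',m)
```

```text
nl [0.4912 0.1572]
fl [0.8211 0.0597]
nr [ 0.4399 -0.0134]
fr [ 0.7706 -0.1102]
L 0.3440581885061018 0.3445095781119697 W 0.17817113076085783
c [0.6307 0.0233] -16.392706642237343
yaw2 -16.649397498129844
0.065 650 [ 0.466 -0.393  0.065] [ 0.505 -0.246  0.1  ] [ 0.4851 -0.3056  0.0859] [ 0.0839  0.9965  0.4851 -0.3136] 85.18756
0.115 206 [ 0.396 -0.327  0.117] [ 0.455 -0.309  0.128] [ 0.4234 -0.3176  0.1238] [ 0.9998 -0.0191  0.4246 -0.3175] -1.092535
lever side 0.91 374 305 321 153 203
lever top 0.54 266 296 316 179 197
valve side 0.62 116 366 396 144 151
```

Run:
```python
from h import *
T=get_image('top')[0]; S=get_image('side')[0]
cv2.imwrite('pics/tc2.png',cv2.resize(T[160:220,280:350,::-1],None,fx=8,fy=8,interpolation=cv2.INTER_CUBIC))
cv2.imwrite('pics/sc2.png',cv2.resize(S[145:215,280:350,::-1],None,fx=8,fy=8,interpolation=cv2.INTER_CUBIC))
piv=np.array([.5735,.0404,.126]); ex=np.array([.9588,-.284,0]); ey=np.array([.284,.9588,0])
for c,o in [('side',(280,145)),('top',(280,160))]:
    for n,p in dict(piv=piv,seat=piv+.09*ex,lip=piv+.09*ex+[0,0,.0105]).items(): print(c,n,proj(c,p),(proj(c,p)-o)*8)
q=manip.get_state(); from scipy.spatial.transform import Rotation as R
w,x,y,z=q['ee_rot']; print(R.from_quat([x,y,z,w]).as_matrix().round(3), q['clock'])
```

```text
side piv [307.36914543 199.32671548] [218.95316341 434.61372384]
side seat [278.99635075 189.88945414] [ -8.02919397 359.11563308]
side lip [278.76160268 186.38929292] [ -9.90717854 331.11434339]
top piv [311.94814992 181.20972683] [255.58519936 169.6778146 ]
top seat [322.09981979 143.2097278 ] [ 336.79855828 -134.32217761]
top lip [321.95611671 142.32426765] [ 335.64893365 -141.4058588 ]
[[-0.954  0.     0.3  ]
 [-0.3   -0.    -0.954]
 [ 0.    -1.     0.   ]] 1.55
```

View pics/tc2.png

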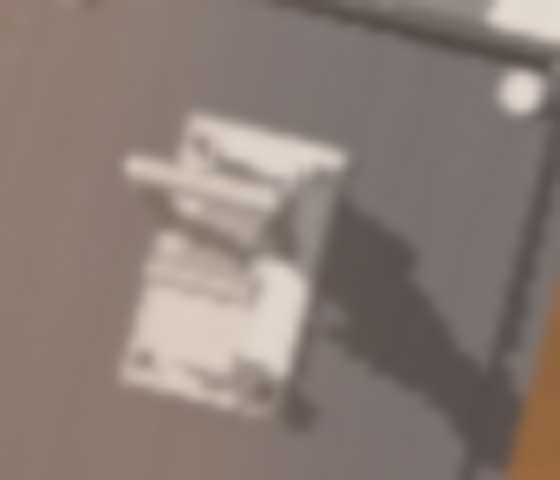

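View pics/sc2.png

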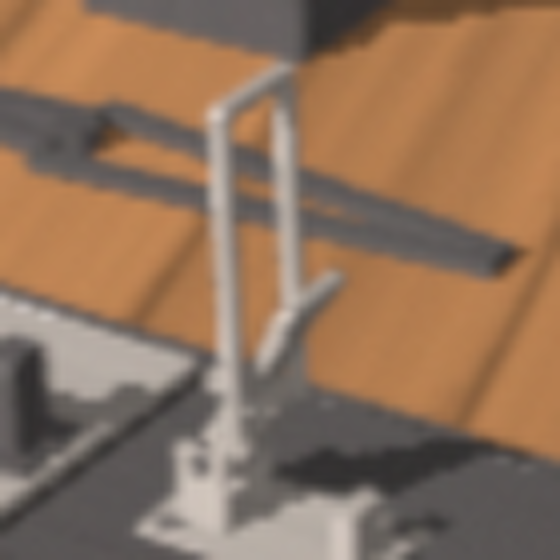

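Run:
```python
from h import *
piv=np.array([.5735,.0404,.126]); ex=np.array([.9588,-.284,0]); ey=np.array([.284,.9588,0])
for n,a,b in [('bar',(305.6,182.9),(311.25,156.75)),('tip',(305.6,195.6),(320.5,180.5))]:
    p,e=tri(ray('top',a),ray('side',b)); d=p-piv; print(n,p.round(4),round(e,4),'rel',d@ex,d@ey,d[2])
# model fit
from scipy.optimize import least_squares
def model(L,el,dp):
    o=piv+dp; H=o+.024*(-np.cos(L-.25)*ex+np.sin(L-.25)*np.array([0,0,1]))
    B=H+.1093*(np.cos(el)*ex+np.sin(el)*np.array([0,0,1]))
    t=o+.075*(-np.cos(L)*ex+np.sin(L)*np.array([0,0,1]))+.005*(np.sin(L)*ex+np.cos(L)*np.array([0,0,1])); return H,B,t
def res(v):
    H,B,t=model(v[0],v[1],np.array([v[2],v[3],0]))
    return np.r_[proj('top',B)-(305.6,182.9),proj('side',B)-(311.25,156.75),.5*(proj('top',t)-(305.6,195.6)),.5*(proj('side',t)-(320.5,180.5)),v[2:]*500]
s=least_squares(res,[1,1.6,0,0]); print(s.x,s.fun.round(1)); print(model(s.x[0],s.x[1],np.r_[s.x[2:],0]))
```

```text
bar [0.5573 0.0473 0.2504] 0.0014 rel -0.017507281222837873 0.0019695444635528816 0.12437352152875208
tip [0.5353 0.0514 0.1917] 0.0012 rel -0.03978166874076747 -0.0003468618751691822 0.0657245035277717
[9.51420332e-01 1.56266656e+00 2.06767370e-04 8.80360387e-04] [ 0.4 -0.2  0.5 -0.3 -0.2  0.  -0.3  0.4  0.1  0.4]
(array([0.5561279 , 0.04648728, 0.14148728]), array([0.55697987, 0.04623493, 0.25078367]), array([0.53586453, 0.05248937, 0.1899707 ]))
```

>>> jog_arm([
  [0.07,[0.02,0.03,0.015],-0.03],
  [0.07,[0.032,0.049,0.015],-0.05],
  [0.07,[0.032,0.049,0.015],-0.05],
  [0.07,[0.032,0.049,0.015],-0.05],
  [0.07,[0.032,0.049,0],-0.05],
  [0.07,[0.032,0.049,0],-0.05],
  [0.07,[0.032,0.049,0],-0.05],
  [0.07,[0.032,0.049,0],-0.05],
  [0.07,[0.032,0.049,0],-0.05],
  [0.07,[0.032,0.049,0],-0.05],
], force=40)

```text
clock: 2.8
position: [0.4814, -0.0758, 0.3086]
ee_rot: [0.062, -0.063, -0.704, 0.705]
contact_force: [0.9, -1.6, -0.1]
width: 0.07
```

>>> jog_arm([
  [0.07,[0.032,0.049,0],-0.05],
  [0.07,[0.032,0.049,0],-0.05],
  [0.07,[0.012,0.026,0],-0.013],
  [0.07,[0,0,0],0],
  [0.07,[0,0,0],0],
])

```text
clock: 3.42
position: [0.5561, 0.0459, 0.3082]
ee_rot: [0.102, -0.101, -0.699, 0.7]
contact_force: [-0.4, 0.1, -0.5]
width: 0.0699
```

```bash
cat >> h.py <<'E'
from scipy.spatial.transform import Rotation as R
def st():
    s=manip.get_state(); w,x,y,z=s['ee_rot']; M=R.from_quat([x,y,z,w]).as_matrix()
    print('t',round(s['clock'],2),'p',s['position'].round(4),'jaw',np.degrees(np.arctan2(M[1,2],M[0,2])).round(2),'ax',M[:,1].round(3),'F',np.round(s['contact_force'],1),'w',round(s['width'],4),'q',s['qpos'].round(2))
    return s
E
python3 - <<'E'
from h import *
st()
im,d=get_image('wrist'); save('w1',im); im,d=get_image('side'); save('s1',im[100:280,200:420])
E
```

```text
t 3.42 p [0.5561 0.0459 0.3082] jaw -106.51 ax [-0.001 -0.001 -1.   ] F [-0.4  0.1 -0.5] w 0.0699 q [-0.04  0.22  1.43 -0.    1.49  1.82]
```

View pics/w1.png

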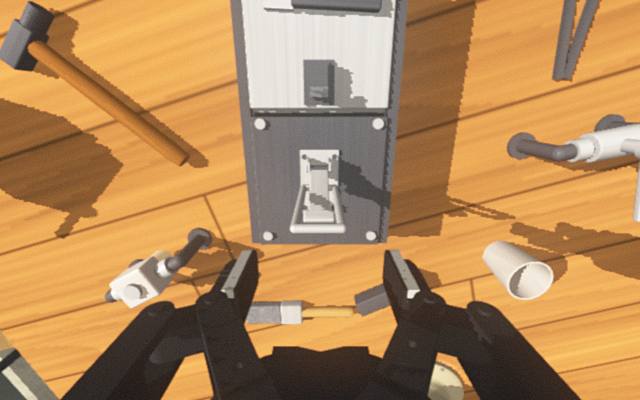

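View pics/s1.png

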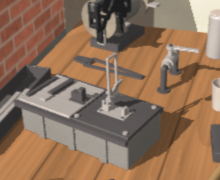

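Run:
```python
from h import *
print(atz('wrist',(318.5,228.5),.2508), atz('wrist',(318.5,96),.1365), spot_point('loop_bar','wrist')[:1], spot_point('keeper_lip','wrist')[:1])
```

```text
[0.55530183 0.04692499 0.2508    ] [0.64493257 0.02068428 0.1365    ] [{'position': [317.8, 226.9], 'score': 0.62}] [{'position': [319.8, 80.5], 'score': 0.98}]
```

>>> jog_arm([
  [0.07,[0,0,-0.02],0],
  [0.07,[0,0,-0.02],0],
  [0.07,[0,0,-0.013],0],
  [0.07,[0,0,0],0],
  [0.0,[0,0,0],0],
  [0.0,[0,0,0],0],
  [0.0,[0,0,0],0],
  [0.0,[0,0,0],0],
], force=30)

```text
clock: 4.62
position: [0.5573, 0.0468, 0.2564]
ee_rot: [-0.101, 0.102, 0.7, -0.7]
contact_force: [-0.6, 1.4, 4.7]
width: 0.0393
```

Run:
```python
from h import *
st()
im,d=get_image('wrist'); save('w2',im); im,d=get_image('side'); save('s2',cv2.resize(im[120:230,250:380],None,fx=5,fy=5))
```

```text
t 4.62 p [0.5573 0.0468 0.2564] jaw -106.51 ax [ 0.002  0.    -1.   ] F [-0.6  1.4  4.7] w 0.0393 q [-0.04  0.25  1.53  0.    1.37  1.82]
```

View pics/s2.png

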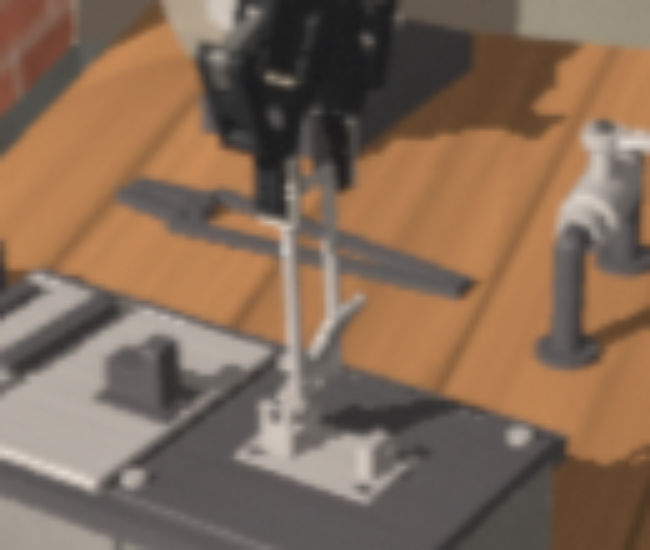

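Run:
```python
import numpy as np
ex=np.array([.9588,-.284])
def B(L,el): return np.array([-24*np.cos(L-.25)+109.3*np.cos(el),24*np.sin(L-.25)+109.3*np.sin(el)])
k=[(.951,1.563),(1.08,1.44),(1.24,1.29),(1.4,1.13),(1.55,.96),(1.65,.79),(1.68,.62),(1.68,.45),(1.68,.29),(1.68,.14),(1.68,0.0),(1.68,-.11),(1.68,-.217)]
p=None
for L,e in k:
    b=B(L,e)
    if p is not None:
        d=b-p; print(L,e,b.round(1),'dx',(d[0]*ex/1000).round(4),'dz',round(d[1]/1000,4))
    p=b
```

```text
1.08 1.44 [ -1.9 126.1] dx [ 0.0149 -0.0044] dz 0.0013
1.24 1.29 [ 17.1 125.1] dx [ 0.0183 -0.0054] dz -0.001
1.4 1.13 [ 36.8 120.8] dx [ 0.0189 -0.0056] dz -0.0043
1.55 0.96 [ 56.3 112.7] dx [ 0.0186 -0.0055] dz -0.0081
1.65 0.79 [ 72.9 101.3] dx [ 0.0159 -0.0047] dz -0.0114
1.68 0.62 [85.6 87.3] dx [ 0.0122 -0.0036] dz -0.014
1.68 0.45 [95.1 71.3] dx [ 0.0091 -0.0027] dz -0.016
1.68 0.29 [101.4  55. ] dx [ 0.0061 -0.0018] dz -0.0163
1.68 0.14 [104.9  39. ] dx [ 0.0034 -0.001 ] dz -0.016
1.68 0.0 [105.9  23.8] dx [ 0.001  -0.0003] dz -0.0153
1.68 -0.11 [105.3  11.8] dx [-0.0006  0.0002] dz -0.012
1.68 -0.217 [103.4   0.2] dx [-0.0018  0.0005] dz -0.0115
```

>>> jog_arm([
  [0.0,[0.015,-0.0045,0.001],0],
  [0.0,[0.0185,-0.0055,-0.001],0],
  [0.0,[0.019,-0.0055,-0.004],0],
  [0.0,[0.0185,-0.0055,-0.008],0],
  [0.0,[0.016,-0.0045,-0.0115],0],
  [0.0,[0.012,-0.0035,-0.014],0],
  [0.0,[0.009,-0.0025,-0.016],0],
  [0.0,[0.006,-0.002,-0.0165],0],
  [0.0,[0,0,0],0],
])

```text
clock: 5.85
position: [0.6723, 0.0126, 0.1843]
ee_rot: [0.101, -0.103, -0.7, 0.7]
contact_force: [2.8, 2.4, 0.3]
width: 0.0387
```

Run:
```python
from h import *
st()
im,d=get_image('wrist'); save('w3',im); im,d=get_image('side'); save('s3',cv2.resize(im[120:230,230:380],None,fx=5,fy=5))
```

```text
t 5.85 p [0.6723 0.0126 0.1843] jaw -106.53 ax [ 0.003 -0.    -1.   ] F [2.8 2.4 0.3] w 0.0387 q [-0.08  0.46  1.38 -0.    1.3   1.77]
```

View pics/s3.png

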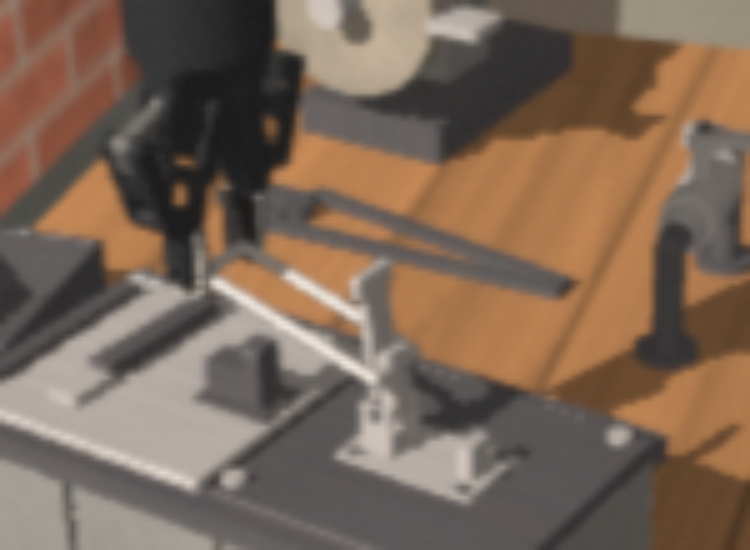

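View pics/w3.png

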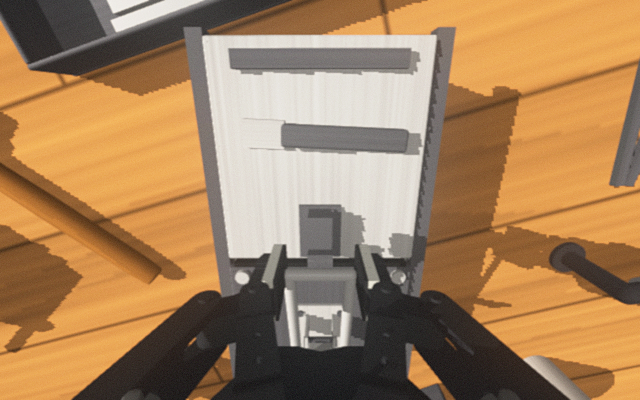

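The loop is held at about 29° above level with the lever upright. The wrist view shows the bar centred laterally on the keeper (320,230). Next I'll lower it along the arc.

>>> jog_arm([
  [0.0,[0.003,-0.001,-0.016],0],
  [0.0,[0.0,0.0,-0.0155],0],
  [0.0,[0.0,0.0,-0.006],0],
  [0.0,[0,0,0],0],
])

```text
clock: 6.45
position: [0.6746, 0.0119, 0.1467]
ee_rot: [-0.101, 0.102, 0.7, -0.7]
contact_force: [4.3, 3.2, -0.1]
width: 0.0391
```

Run:
```python
from h import *
st()
im,d=get_image('side'); save('s4',cv2.resize(im[130:230,230:360],None,fx=6,fy=6,interpolation=cv2.INTER_CUBIC))
piv=np.array([.5735,.0404,.126]); ex=np.array([.9588,-.284,0])
for X,z in [(.105,.017),(.09,.0105)]: print((proj('side',piv+X*ex+[0,0,z])-[230,130])*6)
```

```text
t 6.45 p [0.6746 0.0119 0.1467] jaw -106.52 ax [ 0.002 -0.    -1.   ] F [ 4.3  3.2 -0.1] w 0.0391 q [-0.09  0.49  1.43 -0.    1.22  1.77]
[264.2239289  316.29010733]
[292.5696161  338.33575754]
```

View pics/s4.png

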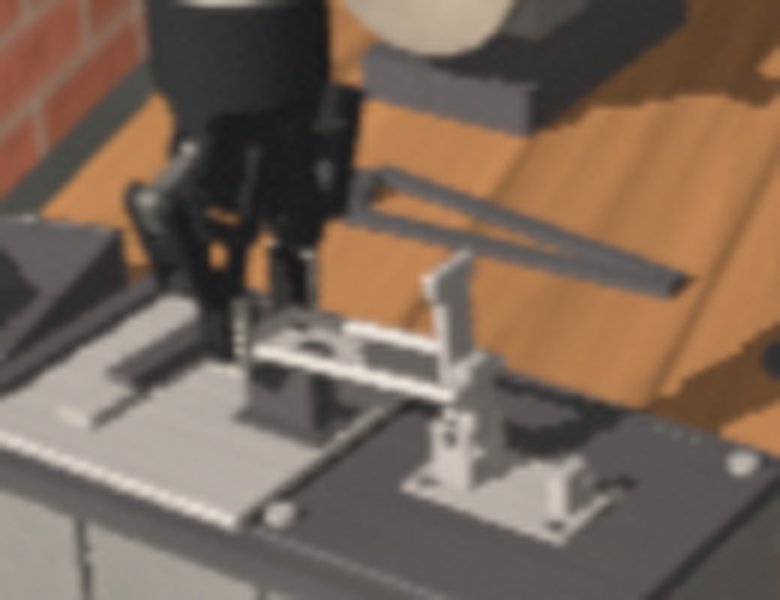

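>>> jog_arm([
  [0.0,[-0.001,0,-0.008],0],
  [0.0,[-0.001,0,-0.006],0],
  [0.0,[0,0,0],0],
])

```text
clock: 6.88
position: [0.6721, 0.0125, 0.1325]
ee_rot: [-0.101, 0.102, 0.7, -0.699]
contact_force: [4.8, 4.4, -0.4]
width: 0.0386
```

>>> jog_arm([
  [0.0,[-0.004,0.001,0],0],
  [0.0,[-0.003,0.001,0],0],
  [0.0,[0,0,0],0],
])

```text
clock: 7.25
position: [0.6665, 0.0142, 0.1335]
ee_rot: [-0.1, 0.103, 0.7, -0.699]
contact_force: [7.1, 3.8, -1.1]
width: 0.039
```

Run:
```python
from h import *
st()
im,d=get_image('side'); save('s5',cv2.resize(im[130:230,230:360],None,fx=6,fy=6,interpolation=cv2.INTER_CUBIC))
```

```text
t 7.25 p [0.6665 0.0142 0.1335] jaw -106.52 ax [ 0.005  0.    -1.   ] F [ 7.1  3.8 -1.1] w 0.039 q [-0.08  0.48  1.47  0.    1.18  1.78]
```

View pics/s5.png

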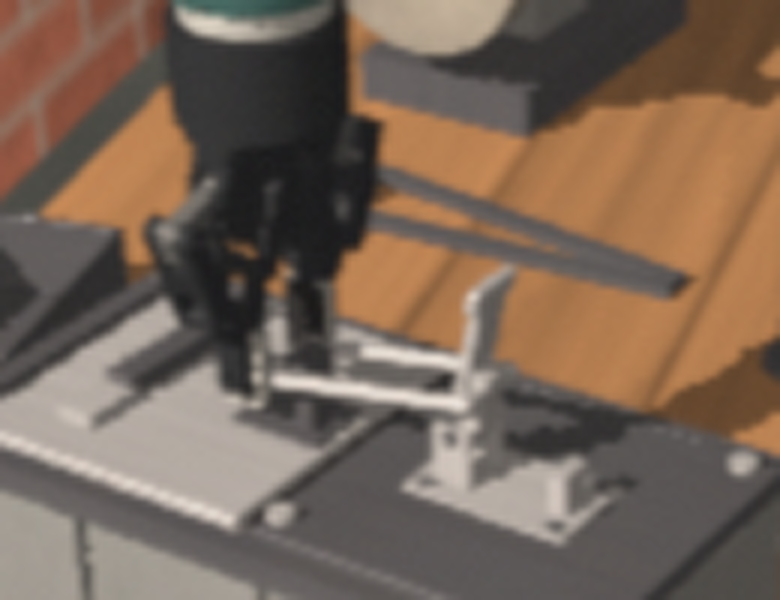

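>>> jog_arm([
  [0.0,[0.001,0,-0.003],0],
  [0.0,[0,0,0],0],
])

```text
clock: 7.55
position: [0.6663, 0.0143, 0.1314]
ee_rot: [-0.101, 0.102, 0.7, -0.7]
contact_force: [2.6, 4.0, 4.9]
width: 0.0391
```

>>> jog_arm([
  [0.0,[-0.003,0.001,0],0],
  [0.0,[-0.003,0.001,0],0],
  [0.0,[0,0,0],0],
])

```text
clock: 7.92
position: [0.6628, 0.0154, 0.1315]
ee_rot: [0.099, -0.104, -0.7, 0.7]
contact_force: [7.6, 1.0, 2.5]
width: 0.039
```

Run:
```python
from h import *
st()
im,d=get_image('side'); save('s6',cv2.resize(im[150:220,240:340],None,fx=8,fy=8,interpolation=cv2.INTER_CUBIC))
im,d=get_image('wrist'); save('w6',cv2.resize(im[180:400,180:460],None,fx=2.5,fy=2.5))
```

```text
t 7.92 p [0.6628 0.0154 0.1315] jaw -106.51 ax [ 0.008 -0.001 -1.   ] F [7.6 1.  2.5] w 0.039 q [-0.08  0.48  1.48 -0.    1.17  1.78]
```

View pics/s6.png

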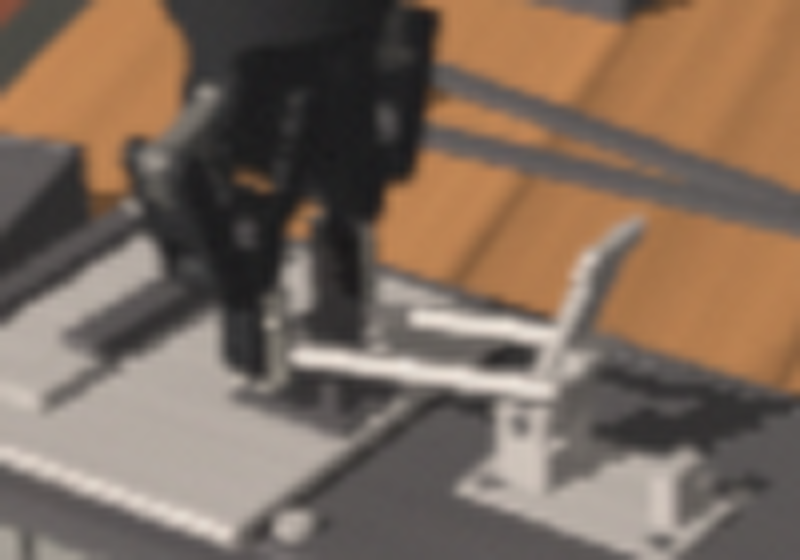

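View pics/w6.png

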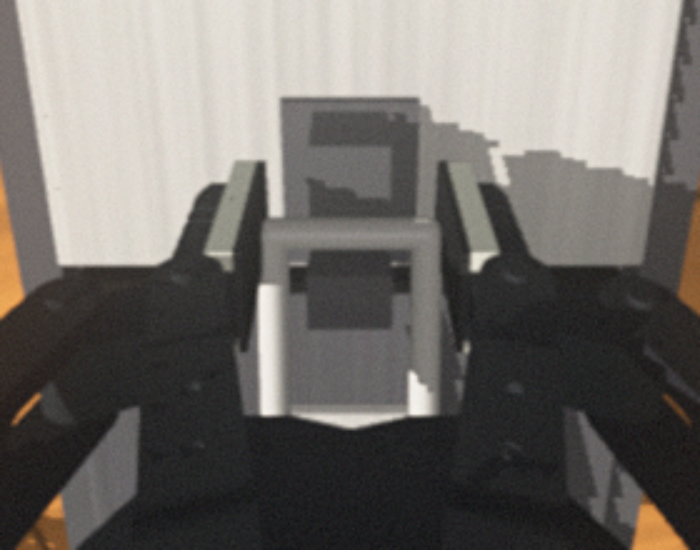

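>>> jog_arm([
  [0.0,[-0.002,0.0005,0],0],
  [0.0,[-0.001,0.0005,0],0],
  [0.0,[0,0,0],0],
])

```text
clock: 8.4
position: [0.6604, 0.0161, 0.1315]
ee_rot: [0.098, -0.105, -0.7, 0.7]
contact_force: [8.1, 1.0, 1.1]
width: 0.0388
```

>>> jog_arm([
  [0.06,[0,0,0],0],
  [0.06,[0,0,0],0],
  [0.06,[0,0,0],0],
  [0.06,[0,0,0.01],0],
  [0.06,[0.005,0,0.03],0],
  [0.06,[0.005,0,0.05],0],
  [0.06,[0,0,0.05],0],
  [0.0,[0,0,0],0],
])

```text
clock: 9.4
position: [0.6689, 0.0167, 0.2771]
ee_rot: [-0.098, 0.105, 0.7, -0.7]
contact_force: [1.0, -0.5, -0.3]
width: 0.043
```

Run:
```python
from h import *
st()
im,d=get_image('side'); save('s7',cv2.resize(im[150:220,240:340],None,fx=8,fy=8,interpolation=cv2.INTER_CUBIC))
im,d=get_image('wrist'); save('w7',cv2.resize(im[100:400,180:460],None,fx=2,fy=2))
for n in ['loop_bar','keeper_lip','lever_tip']:
    r=spot_point(n,'side')[:1]; print(n,r)
```

```text
t 9.4 p [0.6689 0.0167 0.2771] jaw -106.51 ax [ 0.011 -0.001 -1.   ] F [ 1.  -0.5 -0.3] w 0.043 q [-0.08  0.4   1.24 -0.    1.48  1.78]
loop_bar [{'position': [278.7, 190.0], 'score': 0.68}]
keeper_lip [{'position': [277.1, 186.4], 'score': 0.79}]
lever_tip [{'position': [318.6, 181.2], 'score': 0.69}]
```

View pics/s7.png

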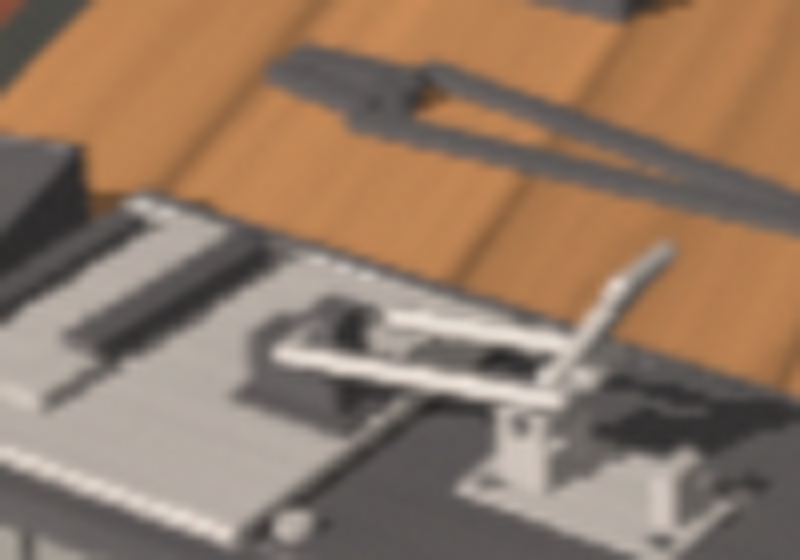

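View pics/w7.png

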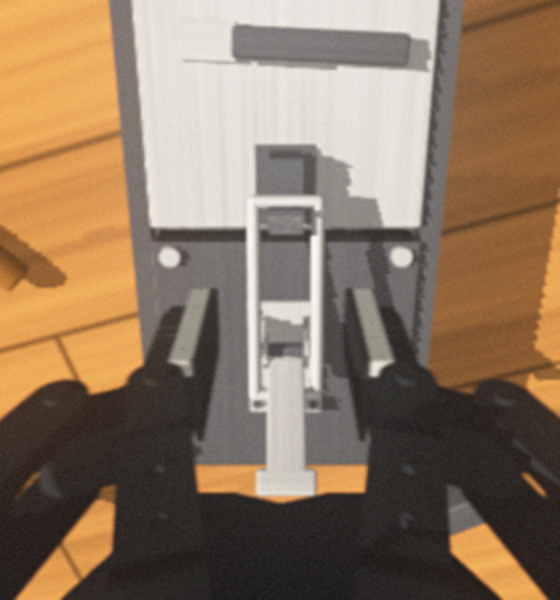

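Run:
```python
import numpy as np
ex=np.array([.9588,-.284]); piv=np.array([.5735,.0404])
p=np.array([.669,.0167,.277])
def tcp(L,off=4,up=0):
    X=-75*np.cos(L)+5*np.sin(L)+off; Z=75*np.sin(L)+5*np.cos(L)
    return np.r_[piv+X/1000*ex,.126+.017+(Z+up)/1000]
for L,up in [(.95,70),(.95,10),(.9,0),(.8,0),(.7,0),(.6,0),(.5,0),(.4,0),(.3,0),(.2,0),(.1,0),(0,0),(0,-3)]:
    t=tcp(L,4+3*(1-L/.95),up); print(L,t.round(4),(t-p).round(4)); p=t
```

```text
0.95 [0.5394 0.0505 0.2769] [-1.296e-01  3.380e-02 -1.000e-04]
0.95 [0.5394 0.0505 0.2169] [ 0.    0.   -0.06]
0.9 [0.5365 0.0513 0.2049] [-0.0029  0.0008 -0.0121]
0.8 [0.5311 0.053  0.2003] [-0.0054  0.0016 -0.0046]
0.7 [0.5262 0.0544 0.1951] [-0.0049  0.0015 -0.0051]
0.6 [0.5218 0.0557 0.1895] [-0.0044  0.0013 -0.0057]
0.5 [0.5179 0.0569 0.1833] [-0.0039  0.0011 -0.0061]
0.4 [0.5146 0.0578 0.1768] [-0.0033  0.001  -0.0065]
0.3 [0.512  0.0586 0.1699] [-0.0026  0.0008 -0.0069]
0.2 [0.5101 0.0592 0.1628] [-0.0019  0.0006 -0.0071]
0.1 [0.5088 0.0596 0.1555] [-0.0012  0.0004 -0.0073]
0 [0.5083 0.0597 0.148 ] [-0.0005  0.0002 -0.0075]
0 [0.5083 0.0597 0.145 ] [ 0.     0.    -0.003]
```

>>> jog_arm([
  [0.0,[-0.043,0.011,0],0],
  [0.0,[-0.043,0.011,0],0],
  [0.0,[-0.043,0.011,0],0],
  [0.0,[-0.001,0.001,-0.03],0],
  [0.0,[0,0,-0.03],0],
  [0.0,[0,0,0],0],
])

```text
clock: 10.4
position: [0.5342, 0.0513, 0.2082]
ee_rot: [0.104, -0.099, -0.7, 0.7]
contact_force: [0.1, 0.7, -0.5]
width: -0.0003
```

Run:
```python
from h import *
st()
im,d=get_image('side'); save('s8',cv2.resize(im[140:220,240:350],None,fx=7,fy=7,interpolation=cv2.INTER_CUBIC))
```

```text
t 10.4 p [0.5342 0.0513 0.2082] jaw -106.5 ax [-0.007  0.    -1.   ] F [ 0.1  0.7 -0.5] w -0.0003 q [-0.03  0.25  1.65  0.    1.25  1.82]
```

View pics/s8.png

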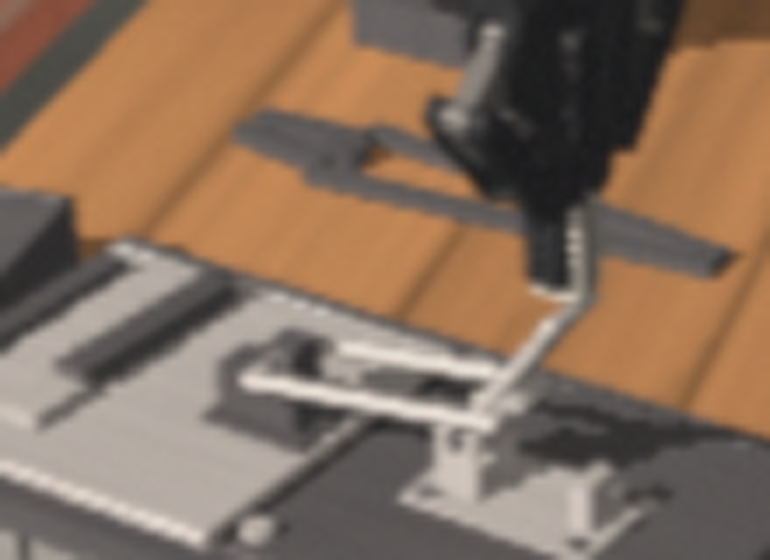

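The fingertips are just above the lever tip at about (575,290) in the crop. Next I'll follow its arc downwards.

>>> jog_arm([
  [0.0,[-0.003,0.0015,-0.008],0],
  [0.0,[-0.005,0.0015,-0.005],0],
  [0.0,[-0.0045,0.0015,-0.0055],0],
  [0.0,[-0.004,0.001,-0.006],0],
  [0.0,[-0.0035,0.001,-0.0065],0],
  [0.0,[0,0,0],0],
])

```text
clock: 11.2
position: [0.5153, 0.0578, 0.1803]
ee_rot: [-0.102, 0.101, 0.7, -0.7]
contact_force: [-1.0, 0.9, 1.1]
width: -0.0001
```

>>> jog_arm([
  [0.0,[-0.0025,0.001,-0.007],0],
  [0.0,[-0.002,0.0005,-0.007],0],
  [0.0,[-0.001,0.0005,-0.0075],0],
  [0.0,[-0.0005,0,-0.0075],0],
  [0.0,[0,0,-0.002],0],
  [0.0,[0,0,0],0],
])

```text
clock: 11.95
position: [0.5108, 0.0594, 0.1486]
ee_rot: [0.102, -0.102, -0.7, 0.7]
contact_force: [-1.3, -0.1, -0.6]
width: -0.0004
```

Run:
```python
from h import *
st()
im,d=get_image('side'); save('s9',cv2.resize(im[140:220,240:350],None,fx=7,fy=7,interpolation=cv2.INTER_CUBIC))
```

```text
t 11.95 p [0.5108 0.0594 0.1486] jaw -106.51 ax [-0. -0. -1.] F [-1.3 -0.1 -0.6] w -0.0004 q [-0.02  0.26  1.79 -0.    1.09  1.84]
```

View pics/s9.png

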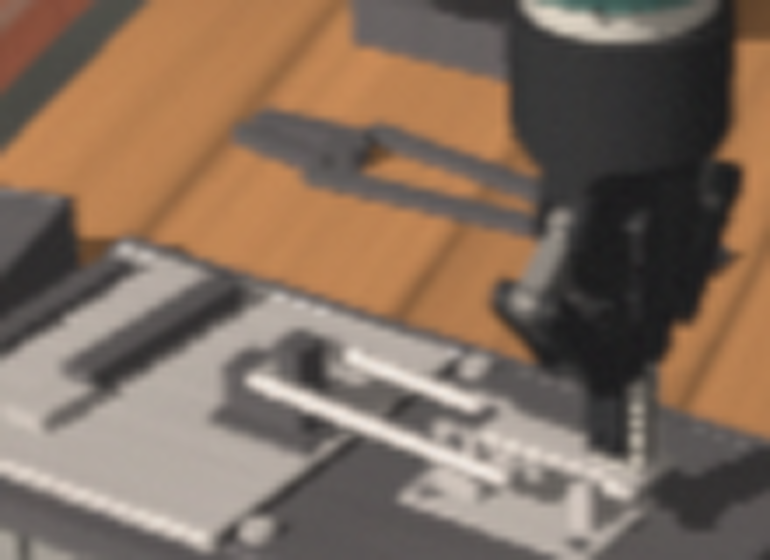

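>>> jog_arm([
  [0.0,[0,0,-0.003],0],
  [0.0,[0,0,-0.002],0],
  [0.0,[0,0,0],0],
])

```text
clock: 12.38
position: [0.5113, 0.0595, 0.1474]
ee_rot: [-0.1, 0.103, 0.7, -0.7]
contact_force: [-5.1, -0.1, 21.1]
width: -0.0002
```

>>> jog_arm([
  [0.0,[0,0,0.03],0],
  [0.0,[0,0,0.05],0],
  [0.0,[0,0,0.04],0],
  [0.05,[-0.013,-0.054,0],0.038],
  [0.05,[-0.013,-0.054,0],0.038],
  [0.05,[-0.013,-0.054,0],0.038],
  [0.05,[-0.013,-0.054,0],0.038],
  [0.05,[-0.013,-0.054,0],0.038],
  [0.05,[-0.013,-0.054,0],0.038],
  [0.05,[-0.013,-0.053,0],0.038],
])

```text
clock: 13.62
position: [0.4191, -0.3195, 0.264]
ee_rot: [0.007, -0.008, -0.707, 0.707]
contact_force: [0.9, 0.4, 0.7]
width: 0.0498
```

>>> jog_arm([
  [0.05,[0,0,0],0],
  [0.05,[0,0,0],0],
])

```text
clock: 13.88
position: [0.4194, -0.3172, 0.2636]
ee_rot: [-0.008, 0.008, 0.707, -0.707]
contact_force: [-0.9, 0.7, -0.9]
width: 0.0497
```

Run:
```python
from h import *
st()
im,d=get_image('side'); save('s10',cv2.resize(im[140:220,240:350],None,fx=7,fy=7,interpolation=cv2.INTER_CUBIC))
im,d=get_image('wrist'); save('w10',im); np.save('w10d.npy',d); np.save('w10T.npy',camera_model('wrist')['world_from_camera'])
for n in ['valve_axis','handle_grip']:
    for k in spot_point(n,'wrist')[:2]: print(n,k,atz('wrist',k['position'],.12))
```

```text
t 13.88 p [ 0.4194 -0.3172  0.2636] jaw -91.33 ax [-0.     0.001 -1.   ] F [-0.9  0.7 -0.9] w 0.0497 q [-0.78  0.19  1.58  0.    1.37  0.81]
valve_axis {'position': [323.5, 125.6], 'score': 0.86} [ 0.48518286 -0.32071734  0.12      ]
handle_grip {'position': [322.0, 193.4], 'score': 0.94} [ 0.41793788 -0.31812375  0.12      ]
```

View pics/s10.png

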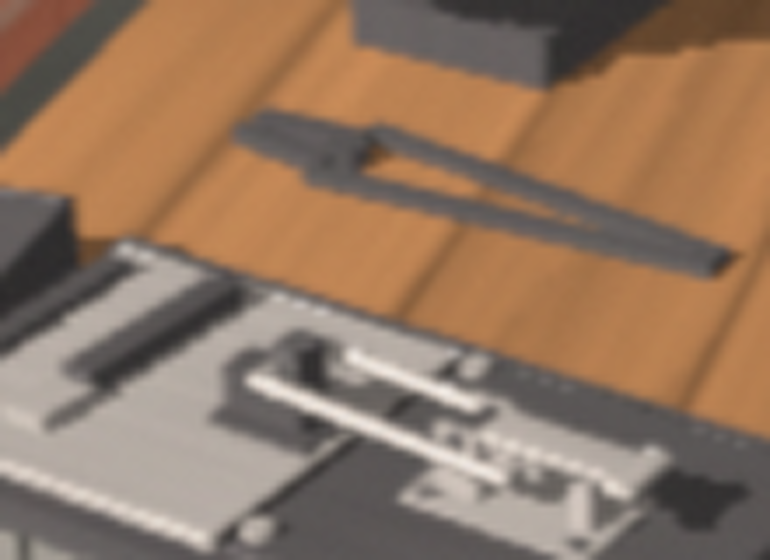

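View pics/w10.png

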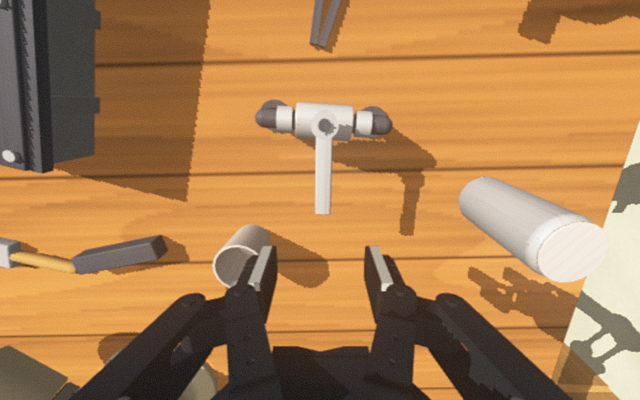

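Run:
```python
from h import *
im=cv2.imread('pics/w10.png'); cv2.imwrite('pics/w10z.png',cv2.resize(im[90:230,245:405],None,fx=5,fy=5,interpolation=cv2.INTER_CUBIC)[:600])
```

```text
(no output)
```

View pics/w10z.png

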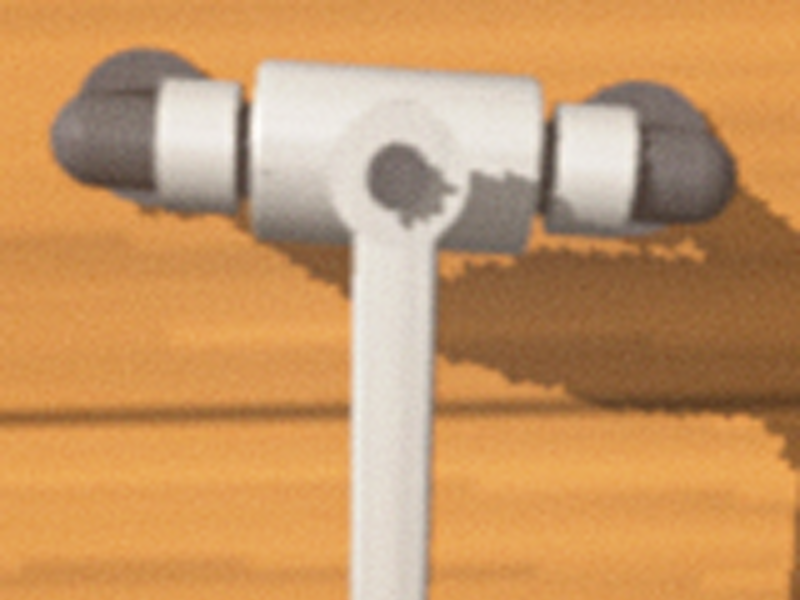

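Run:
```python
from h import *
f=lambda x,y,z: atz('wrist',(245+x/5,90+y/5),z)[:2]
for (a,b),z in [(((198,145),(597,167)),.075),(((75,137),(715,175)),.075),(((392.5,300),(388.5,590)),.124),(((402,177),(388.5,590)),.124)]:
    p,q=f(*a,z),f(*b,z); d=q-p; print(p.round(4),q.round(4),np.degrees(np.arctan2(d[1],d[0])), ((p+q)/2).round(4))
```

```text
[ 0.4898 -0.2788] [ 0.4834 -0.3662] -94.20327309959602 [ 0.4866 -0.3225]
[ 0.492 -0.252] [ 0.4811 -0.3923] -94.43658184033241 [ 0.4866 -0.3221]
[ 0.4629 -0.3204] [ 0.4034 -0.3186] 178.26889955521273 [ 0.4332 -0.3195]
[ 0.4857 -0.3225] [ 0.4034 -0.3186] 177.25704086995614 [ 0.4446 -0.3205]
```

>>> jog_arm([
  [0.05,[0.0015,-0.0015,-0.05],-0.015],
  [0.05,[0,0,-0.05],0],
  [0.05,[0,0,-0.03],0],
  [0.05,[0,0,-0.014],0],
  [0.05,[0,0,0],0],
  [0.0,[0,0,0],0],
  [0.0,[0,0,0],0],
  [0.0,[0,0,0],0],
  [0.0,[0,0,0],0],
], force=40)

```text
clock: 15.2
position: [0.4218, -0.3196, 0.1213]
ee_rot: [0.012, -0.014, -0.706, 0.708]
contact_force: [-0.3, 1.6, 6.8]
width: 0.0149
```

Run:
```python
from h import *
s=st()
p=s['position'][:2]; ax=np.array([.486,-.3215]); r=p-ax
print(np.degrees(np.arctan2(r[1],r[0])),np.hypot(*r))
a=.75/6
for i in range(6):
    c,sn=np.cos(a),np.sin(a); r2=np.array([[c,-sn],[sn,c]])@r; print((r2-r).round(4)); r=r2
```

```text
t 15.2 p [ 0.4218 -0.3196  0.1213] jaw -92.13 ax [ 0.002 -0.002 -1.   ] F [-0.3  1.6  6.8] w 0.0149 q [-0.78  0.31  1.8   0.    1.03  0.83]
178.31406739562206 0.0641911547849672
[ 0.0003 -0.008 ]
[ 0.0013 -0.0079]
[ 0.0022 -0.0077]
[ 0.0032 -0.0074]
[ 0.0041 -0.0069]
[ 0.0049 -0.0063]
```

>>> jog_arm([
  [0.0,[0.0003,-0.008,0],0.125],
  [0.0,[0.0013,-0.0079,0],0.125],
  [0.0,[0.0022,-0.0077,0],0.125],
  [0.0,[0.0032,-0.0074,0],0.125],
  [0.0,[0.0041,-0.0069,0],0.125],
  [0.0,[0.0049,-0.0063,0],0.125],
  [0.0,[0,0,0],0],
  [0.0,[0,0,0],0],
])

```text
clock: 16.2
position: [0.4377, -0.3636, 0.1213]
ee_rot: [-0.247, 0.246, -0.662, 0.663]
contact_force: [0.2, 1.6, 6.4]
width: 0.015
```

Run:
```python
from h import *
s=st()
p=s['position'][:2]; ax=np.array([.486,-.3215]); r=p-ax
print(np.degrees(np.arctan2(r[1],r[0]))%360,np.hypot(*r))
im,d=get_image('wrist'); cv2.imwrite('pics/w11.png',im[:,:,::-1])
```

```text
t 16.2 p [ 0.4377 -0.3636  0.1213] jaw -49.14 ax [ 0.002 -0.002 -1.   ] F [0.2 1.6 6.4] w 0.015 q [-0.82  0.36  1.71  0.    1.06  0.04]
221.09621536993717 0.064107989706604
```

View pics/w11.png

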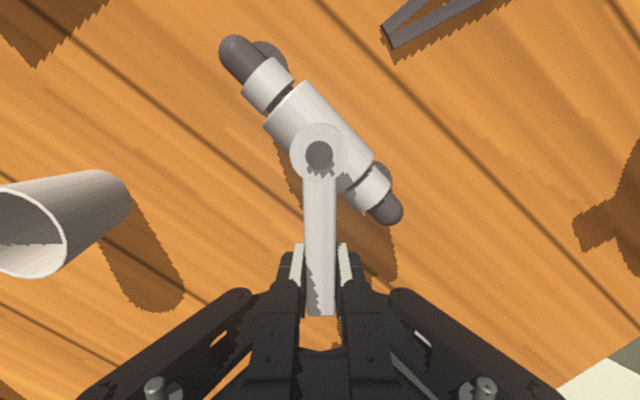

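>>> jog_arm([
  [0.05,[0,0,0],0],
  [0.05,[0,0,0],0],
  [0.05,[0,0,0],0],
  [0.05,[0,0,0.03],0],
  [0.05,[0,0,0.05],0],
  [0.05,[0,0,0.06],0],
  [0.05,[0,0,0.0],0],
  [0.05,[0,0,0.0],0],
])

```text
clock: 17.25
position: [0.4367, -0.3629, 0.2593]
ee_rot: [0.247, -0.247, 0.663, -0.662]
contact_force: [0.1, -0.7, -0.0]
width: 0.0499
```

Run:
```python
from h import *
st()
im,d=get_image('wrist'); save('w12',im); cv2.imwrite('pics/w12z.png',cv2.resize(im[60:260,220:420,::-1],None,fx=3,fy=3,interpolation=cv2.INTER_CUBIC))
for n in ['valve_axis','handle_grip']:
    for k in spot_point(n,'wrist')[:1]: print(n,k,atz('wrist',k['position'],.12))
im,d=get_image('side'); save('s12',cv2.resize(im[130:270,210:410],None,fx=4,fy=4,interpolation=cv2.INTER_CUBIC))
im,d=get_image('top'); cv2.imwrite('pics/t12.png',cv2.resize(im[70:260,230:520,::-1],None,fx=2.7,fy=2.7,interpolation=cv2.INTER_CUBIC))
```

```text
t 17.25 p [ 0.4367 -0.3629  0.2593] jaw -49.16 ax [-0.001  0.001 -1.   ] F [ 0.1 -0.7 -0. ] w 0.0499 q [-0.82  0.26  1.5  -0.    1.38  0.04]
valve_axis {'position': [322.6, 126.7], 'score': 0.64} [ 0.48656438 -0.32192934  0.12      ]
handle_grip {'position': [320.1, 195.0], 'score': 0.59} [ 0.4347687  -0.36369789  0.12      ]
```

View pics/w12z.png

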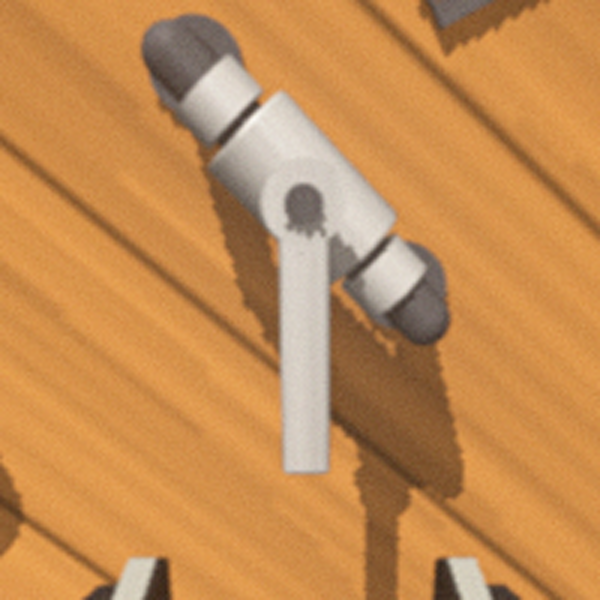

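View pics/s12.png

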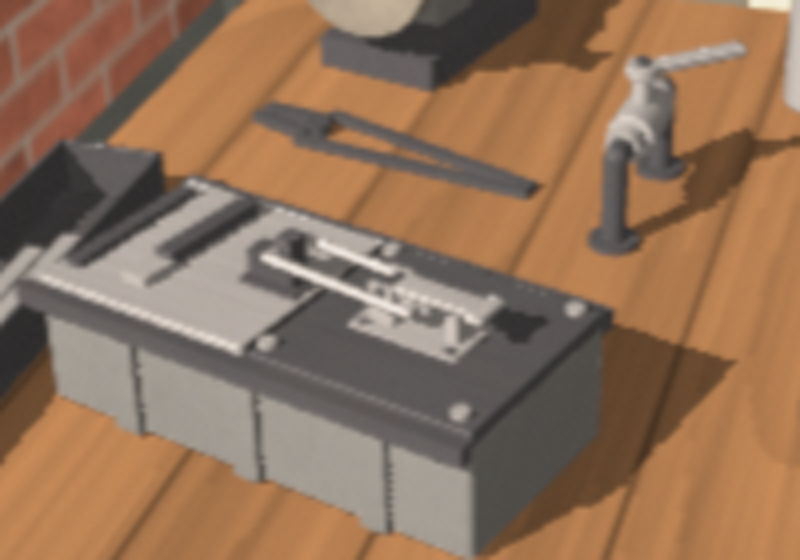

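View pics/t12.png

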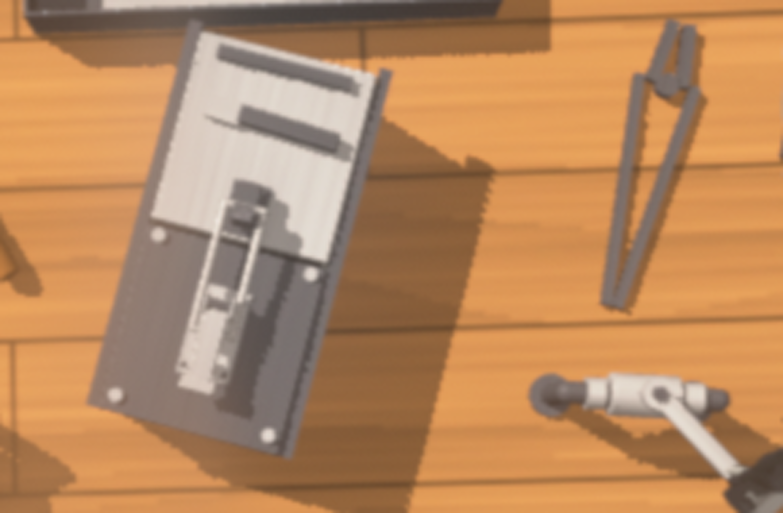

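Run:
```python
from h import *
f=lambda x,y,z: atz('wrist',(220+x/3,60+y/3),z)[:2]
o=[]
for (a,b),z in [(((222,100),(388,277)),.075),(((305,260),(306,465)),.124),(((302,200),(306,465)),.124)]:
    d=f(*b,z)-f(*a,z); o.append(np.degrees(np.arctan2(d[1],d[0]))%360)
print(o, o[0]-o[1],o[0]-o[2])
```

```text
[np.float64(265.0579409997643), np.float64(221.22616770462616), np.float64(221.76848859461893)] 43.831773295138134 43.28945240514537
```

```bash
python3 -c "
from h import *
print(sign_off()); st()"
```

```text
the job is handed in; nothing more can be done
None
the job is handed in; nothing more can be done
```

I closed the latch first, then set the valve half open, and handed the job in about 17.5 s into the 58 s limit. No verdict is reported, so what follows comes from my own last checks.

- **Latch:** I hooked the wire loop over the keeper and pressed the lever down. It went past centre and onto its flat stop, with 21 N at the fingertips. After I let go, the side and top pictures still showed the lever flat and the loop hooked. I did not measure the cover's gap directly.
- **Valve:** I gripped the handle, turned it about 43° and released it. After release the wrist picture put it 43 to 44° from the pipe. The gripper's angle against the earlier pipe estimate gave about 45°, so the checks disagree by 1 to 2°. The error could be in the setting or in my measurement.
- **Clear of everything:** the gripper is open and about 140 mm above the handle, with wrist force near zero. The chisel is still on the cover.

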